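# Close the dust filter at the rubbing table

### The job

The dust filter box on the rubbing table stands open. Take the square lid with the two notches by its wing nut and seat it flat on the box, over the centre stud and with its notches over the two yellow lugs; then, with the lid down, turn its wing nut clockwise until it is snug against its stop, and let go. Leave the round lid where it lies.

Things in the scene. Friction and masses are not known exactly. Their poses are not given: they have to be found in the camera images.
- lid_grip (a point): Loose green square lid, 110 x 110 mm, plate 10 mm thick, 0.5 kg, lying flat, with a captive brass wing nut. Point on the lid's axis, 48 mm above its underside, mid-height of the wings; axes are the lid's (not the nut's), z up. Notches 34 mm wide, 15 deep, amid its +y and -y edges: fits either way round. Hub 40 mm across, top 24 mm up; stud hole 24 mm wide, 20 deep, in the underside.
- wing_nut (a joint): Wing nut's turn on the lid, rad, growing clockwise seen from above; at 0 the wings lie along the lid's x. Starts loose (0 to 0.2), snug at its stop, 1.25; no travel up or down; light friction (0.04 N m) holds it. Wings: one bar 50 mm long, 12 thick, 32 to 62 mm above the lid's underside; gripped across the thickness from above it carries the lid, and one grasp does the whole turn.
- filter_box: Grey square open filter box, 130 x 130 mm, fixed. Origin: centre of its underside; z up. The lid's underside rests on the rim, 80 mm up. Central brass stud 10 mm thick, pointed, top 100 mm up. Two yellow lugs, 12 mm (along x) by 10, stand 55 mm from the centre at its +y and -y sides, tops 96 mm up; the lid's notches go over them with 11 mm to spare each side, and stop it turning.
- round_lid_grip (a point): A bystander: round green lid, 108 mm across, without notches, with the same kind of brass wing nut (fixed); does not belong to this box. This point lies on its axis, 48 mm above its underside.
Mind the look-alikes: they are no part of the job. What is shaped like the part that bears lid_grip but purple is not meant. There is more than one size of the filter_box; the job needs the smaller.

How it is judged:
On the way, in this order (a step that is already met when the one before it is completed fails the run):
1. the notched lid sits flat on the box over the stud, its wing nut still loose (horizontal distance between lid_grip and filter_box below 0.012 m and z of lid_grip in the frame of filter_box between 0.122 and 0.133 m and angle between lid_grip's own z axis and vertical below 0.1 rad and value of joint wing_nut below 0.6 rad), for 0.2 s.
2. the wing nut is snug with the lid seated (horizontal distance between lid_grip and filter_box below 0.012 m and z of lid_grip in the frame of filter_box between 0.122 and 0.133 m and angle between lid_grip's own z axis and vertical below 0.1 rad and value of joint wing_nut above 1.05 rad), for 0.2 s.
At the end, for the whole second after the job is handed in: The notched lid sits flat on the box's rim (axis within 12 mm of the stud, height within about 5 mm, tilt under 0.1 rad, notches over the lugs), and its wing nut is turned to within 0.2 rad of its stop (above 1.05 rad) and at rest (all of step 2 and velocity of joint wing_nut below 0.1 rad/s); the robot touches nothing.
It fails at once if the round lid is moved more than 30 mm (distance of round_lid_grip from where it was at the start of the episode above 0.03 m).
It also fails if it takes over 48 s, if anything falls off the work surface, if the arm or the gripper's body presses on something with over 40 N, if the wrist force passes 120 N, or if a joint passes its speed limit or range.

### The arm

A 6-joint arm with a two-finger parallel gripper is mounted at the origin on the work surface. World frame = base frame: x ahead of the robot, y to its left, z up, the work surface at z = 0. Lengths are in m, angles in rad, forces in N, time in s.
With the tool pointing down it reaches from about 0.325 to 0.85 m from the base axis. Payload 15.5 kg.
Tool frame: the origin (TCP) lies midway between the tips of the shut fingers; the grasp point (between the pads) lies bot.grip_depth behind it (bot.grip_depth is the distance from the TCP to the grasp point, in m); z points along the fingers, y is the direction in which the jaws open and shut (so a half turn about z gives the same grasp; the last joint's range is limited). The gripper opens to 91 mm and grips with 3 to 60 N. Pads are 32 mm wide; open, the fingers measure 118 mm over their backs; the gripper's body (76 mm by 178 mm) begins 60 mm behind the grasp point.
Start: joints at [1.101, 0.494, 1.345, -0, 1.302, -0.096], TCP at [0.228, 0.582, 0.214] pointing down, gripper open.
Joint ranges: [-2.91, 2.91], [-0.82, 2.16], [0.22, 2.67], [-1.22, 4.37], [0.12, 2.79], [-3.08, 3.08]. Speed limits (rad/s): [1.89, 1.89, 2.57, 3.01, 3.01, 3.01].

### API

Orientations are given as [roll, pitch, yaw] about the fixed x, y, z axes, in that order (R = Rz(yaw) Ry(pitch) Rx(roll)).
In Python, from workcell import bot gives the robot as it stands.
- The arm moves only by the tool apply_moves, never from a script. Its argument "rows" is a list of rows, each a list of 7 numbers: the opening, from -1 (shut) to 1 (fully open), then the shift along the tool's x, y, z in m, then the turn, a rotation vector about the tool's x, y, z in degrees. In form: [[fingers, tx, ty, tz, wx, wy, wz], ...]. A call has 1 to 12 rows; each row shifts and turns the commanded pose from where the row before left it, along the tool's axes as they then stand; what a row does not reach is not made up. A row lasts 1/10 s, in which the tool goes at most 50 mm and 8.59 degrees, less where a joint would pass 70% of its speed; a pose out of reach is approached as far as the arm can. A call is refused whole if a number of a shift passes 0.05 or a number of a turn 8.59, either way. A call with a gripper value outside its range is refused whole. The fingers move at their own pace and stop on an object; "grip_force" is the grip in N (left out, the last holds). Time passes only in rows, so rows that do not move let the fingers close. It gives the time, the measured TCP pose, the force and the opening at its end, in the units of the state.
- bot.read_state(): the state, without advancing time (a new reading comes with each control period).
- bot.snapshot(name): name is "side" or "top"; returns the picture (420x560x3 uint8, blue, green, red); there is no depth.
- bot.camera_params(name): a dict with "camera_matrix" (3x3 intrinsics, pixels), "world_to_cam" (4x4, takes a point from world to camera coordinates). Camera axes: x right, y up, looking along -z (the intrinsics and any distortion apply to the point x, -y, -z); pixel columns grow to the right and rows downward; lengths in m; the calibration is good to about 2 mm. A picture is of the moment at which its call begins. camera_params takes no time and is no camera call.
- bot.finish_job(): hands the job in, once; it reports no verdict.
The state is a dict: "time_s": time; "joint_pos": joint angles; "joint_vel": joint speeds; "tau": joint torques, N m; "ee_pos": TCP position; "tool_rot": TCP orientation; "wrist_force": force on the tool from outside, world axes, zero at the start; "ft_torque": the same for the moment, N m; "grip_width": opening from 0.0 (shut) to 1.0 (fully open).
Only numpy, scipy, OpenCV 4.12 (cv2) and the standard library are available. Lean on these libraries where they do the work, as an engineer would, in place of code of your own. Each camera call takes 0.05 s, during which the arm holds its last target.

## Working session

There is one attempt and no reset: what is moved stays moved. The work goes in short steps, Python scripts to look and compute and a tool call to move; the robot and the scene stay as the last step left them, time stands still between calls to the robot, and variables do not carry over. Pictures are saved under pics/ and viewed, and the job is handed in when it is done.

Besides the shell and the picture viewer there is one more tool, called after "Call:" by a JSON object that holds its "method" and its "body", one argument or row to a line. apply_moves: Moves the arm, as the interface text tells. Its arguments: {"type":"object","properties":{"rows":{"type":"array","items":{"type":"array","items":{"type":"number"}}},"grip_force":{"type":"number"}},"required":["rows"]}

```bash
mkdir -p pics; ls; python3 - <<'E'
from workcell import bot
import cv2
for n in("top","side"):
    im=bot.snapshot(n); cv2.imwrite(f"pics/{n}0.png",im)
    p=bot.camera_params(n); print(n,p)
s=bot.read_state(); print(s, bot.grip_depth)
E
```

```text
pics
top {'camera_matrix': array([[434.6071687 ,   0.        , 277.67658837],
       [  0.        , 434.6071687 , 213.88658483],
       [  0.        ,   0.        ,   1.        ]]), 'world_to_cam': array([[ 0.02762355, -0.99960772,  0.00462005,  0.07261772],
       [ 0.97491024,  0.02796172,  0.22083517, -0.43815397],
       [-0.22087773, -0.00159611,  0.9753002 , -0.98209869],
       [ 0.        ,  0.        ,  0.        ,  1.        ]])}
side {'camera_matrix': array([[382.55109005,   0.        , 280.84177283],
       [  0.        , 382.55109005, 210.28398149],
       [  0.        ,   0.        ,   1.        ]]), 'world_to_cam': array([[ 0.93871611, -0.3442738 , -0.01695935, -0.37233147],
       [ 0.26880915,  0.70037744,  0.66122091, -0.19621407],
       [-0.21576309, -0.62525755,  0.74999953, -0.87278009],
       [ 0.        ,  0.        ,  0.        ,  1.        ]])}
{'time_s': 0.1, 'joint_pos': array([ 1.10150663e+00,  4.94136414e-01,  1.34604742e+00,  3.53333754e-06,
        1.30251221e+00, -9.54938719e-02]), 'joint_vel': array([-0.00049996, -0.00192605, -0.00076324,  0.00071185,  0.00139764,
        0.00220342]), 'tau': array([ 2.18978028e-03, -8.80241776e+01, -3.82556033e+01,  7.06996978e-02,
        4.85702511e-02,  7.03671276e-05]), 'ee_pos': array([0.22805964, 0.58154468, 0.21339571]), 'tool_rot': array([-3.14049462e+00, -1.08596632e-04,  2.76779583e+00]), 'wrist_force': array([-0.17383452, -0.20639806, -0.7054318 ]), 'ft_torque': array([ 0.01257676, -0.03684651, -0.043271  ]), 'grip_width': 0.9980057664085964} 0.0188
```

View pics/top0.png

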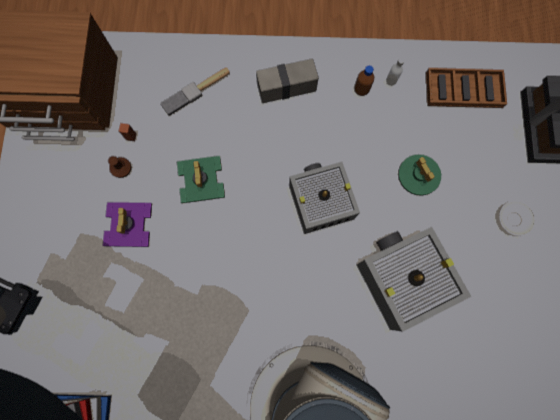

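View pics/side0.png

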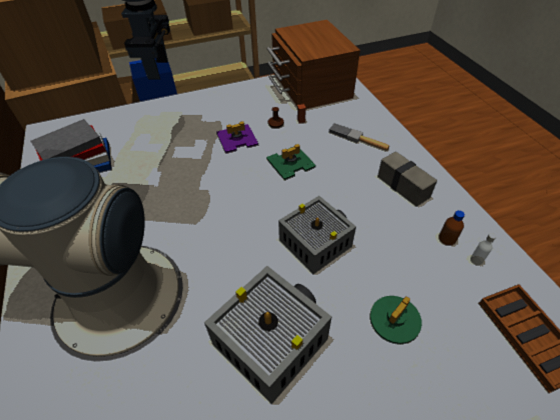

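The top view shows the green notched lid at about (200,180), the smaller box at (324,196), the round lid at (420,174) and the purple decoy at (127,224). I'll enlarge the crops next.

```bash
python3 - <<'E'
import cv2,numpy as np
t=cv2.imread("pics/top0.png");s=cv2.imread("pics/side0.png")
def c(im,x,y,w,h,k): return cv2.resize(im[y:y+h,x:x+w],None,fx=k,fy=k,interpolation=cv2.INTER_CUBIC)
a=c(t,170,145,65,65,6);b=c(t,280,155,85,80,6)
def put(n,im,x0,y0,k):
    for i in range(0,im.shape[1],10*k): cv2.putText(im,str(x0+i//k),(i,10),0,.35,(0,0,255));cv2.line(im,(i,12),(i,18),(0,0,255))
    for i in range(0,im.shape[0],10*k): cv2.putText(im,str(y0+i//k),(0,i+4),0,.35,(0,0,255));cv2.line(im,(24,i),(30,i),(0,0,255))
    cv2.imwrite(n,im)
put("pics/lid_t.png",c(t,170,145,70,65,8),170,145,8)
put("pics/box_t.png",c(t,280,155,85,80,7),280,155,7)
put("pics/lid_s.png",c(s,260,135,65,50,10),260,135,10)
put("pics/box_s.png",c(s,270,190,95,85,7),270,190,7)
E
```

```text
(no output)
```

View pics/lid_t.png

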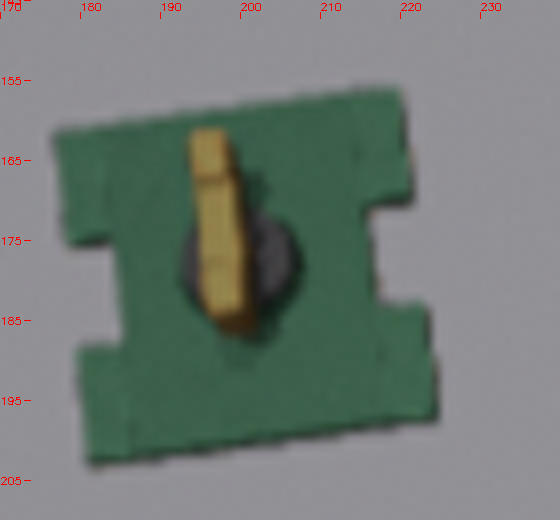

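View pics/box_t.png

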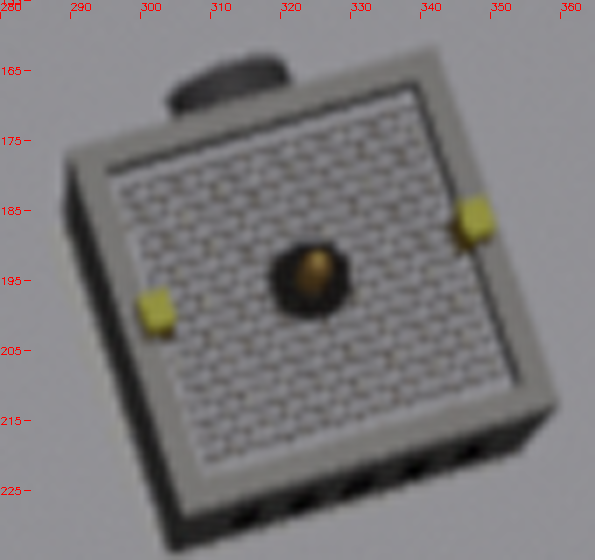

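View pics/lid_s.png

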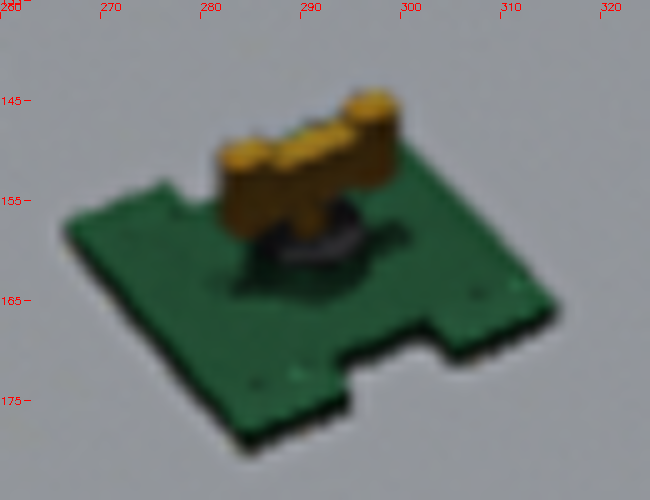

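View pics/box_s.png

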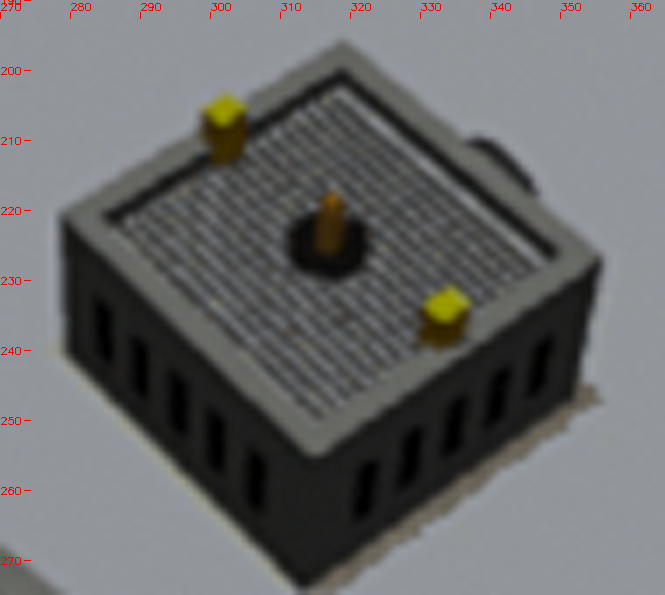

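```bash
cat > h.py <<'E'
import numpy as np
from workcell import bot
P={n:bot.camera_params(n) for n in("top","side")}
def ray(n,u,v):
    K=P[n]["camera_matrix"];T=P[n]["world_to_cam"]
    d=np.array([(u-K[0,2])/K[0,0],-(v-K[1,2])/K[1,1],-1]);R=T[:3,:3]
    return -R.T@T[:3,3],R.T@d
def at(n,u,v,z):
    c,d=ray(n,u,v); return c+d*(z-c[2])/d[2]
def tri(a,b):
    A=[];B=[]
    for c,d in(ray("top",*a),ray("side",*b)):
        d=d/np.linalg.norm(d);M=np.eye(3)-np.outer(d,d);A.append(M);B.append(M@c)
    A=sum(A);B=sum(B);return np.linalg.solve(A,B)
def proj(n,X):
    K=P[n]["camera_matrix"];T=P[n]["world_to_cam"];c=T[:3,:3]@np.asarray(X)+T[:3,3]
    return K[0,0]*c[0]/-c[2]+K[0,2],K[1,2]-K[1,1]*c[1]/-c[2]
E
python3 - <<'E'
from h import *
np.set_printoptions(precision=4,suppress=True)
L=lambda a:(170+a[0]/8,145+a[1]/8); B=lambda a:(280+a[0]/7,155+a[1]/7)
LS=lambda a:(260+a[0]/10,135+a[1]/10); BS=lambda a:(270+a[0]/7,190+a[1]/7)
def quad(n,pts,z):
    q=np.array([at(n,*p,z) for p in pts]);m=q.mean(0);print(n,"centre",m,"sides",[round(np.linalg.norm(q[i]-q[i-1]),4) for i in range(4)],
     "angs",[round(np.degrees(np.arctan2(*(q[i]-q[i-1])[1::-1])),1) for i in range(4)])
quad("top",[L(p) for p in[(55,132),(402,90),(437,418),(90,460)]],.01)
quad("top",[B(p) for p in[(65,153),(436,48),(557,404),(183,517)]],.08)
quad("side",[BS(p) for p in[(342,40),(602,258),(316,455),(62,215)]],.08)
print("lid side corners",[at("side",*LS(p),.01) for p in[(65,225),(557,308),(243,440)]])
w=[at("top",*L(p),.062) for p in[(210,130),(225,312)]];print("wing",w,np.mean(w,0),np.linalg.norm(w[0]-w[1]),np.degrees(np.arctan2(*(w[0]-w[1])[1::-1])))
ws=[at("side",*LS(p),.062) for p in[(372,100),(243,155)]];print("wing side",ws,np.mean(ws,0))
l=[at("top",*B(p),.096) for p in[(154,308),(476,220)]];print("lugs",l,np.mean(l,0),np.linalg.norm(l[0]-l[1]),np.degrees(np.arctan2(*(l[0]-l[1])[1::-1])))
ls=[at("side",*BS(p),.096) for p in[(224,108),(447,304)]];print("lugs side",ls,np.mean(ls,0),np.linalg.norm(ls[0]-ls[1]),np.degrees(np.arctan2(*(ls[0]-ls[1])[1::-1])))
print("stud",tri(B((318,257)),BS((332,195))),at("top",*B((318,257)),.1))
E
```

```text
top centre [0.5285 0.2802 0.01  ] sides [np.float64(0.1082), np.float64(0.1102), np.float64(0.1085), np.float64(0.1078)] angs [np.float64(10.2), np.float64(-81.0), np.float64(-171.0), np.float64(98.8)]
top centre [ 0.4777 -0.0222  0.08  ] sides [np.float64(0.1296), np.float64(0.131), np.float64(0.1284), np.float64(0.1293)] angs [np.float64(18.5), np.float64(-71.9), np.float64(-162.2), np.float64(108.6)]
side centre [ 0.4801 -0.0244  0.08  ] sides [np.float64(0.1284), np.float64(0.1292), np.float64(0.1268), np.float64(0.1277)] angs [np.float64(18.6), np.float64(-71.9), np.float64(-162.1), np.float64(108.8)]
lid side corners [array([0.4679, 0.321 , 0.01  ]), array([0.5925, 0.2323, 0.01  ]), array([0.4856, 0.2132, 0.01  ])]
wing [array([0.5571, 0.2842, 0.062 ]), array([0.5003, 0.2758, 0.062 ])] [0.5287 0.28   0.062 ] 0.05737625041891222 8.395745327367916
wing side [array([0.5527, 0.283 , 0.062 ]), array([0.5087, 0.2734, 0.062 ])] [0.5307 0.2782 0.062 ]
lugs [array([0.4616, 0.0304, 0.096 ]), array([ 0.4945, -0.0747,  0.096 ])] [ 0.478  -0.0222  0.096 ] 0.11013283738539932 107.36076812316887
lugs side [array([0.4629, 0.0285, 0.096 ]), array([ 0.4976, -0.0758,  0.096 ])] [ 0.4803 -0.0237  0.096 ] 0.10993496461041226 108.39878552772475
stud [ 0.4801 -0.0227  0.0988] [ 0.4793 -0.0225  0.1   ]
```

Both cameras agree to about 2–3 mm, and the sizes check out (lid 109 mm, box 129 mm, lugs 110 mm apart, stud top 99 mm):

| Item | Centre (x, y) | Angle |
|---|---|---|
| Lid | (0.529, 0.279) | x axis about 9.5°, wing about 9° |
| Box | (0.479, -0.023) | x axis about 18.5° |

First I'll turn the tool to yaw 189° and go above the lid.

Call:
{"method": "apply_moves", "body": {
  "rows": [
    [1,0,0,0,0,0,-7.6],
    [1,0,0,0,0,0,-7.6],
    [1,0,0,0,0,0,-7.6],
    [1,0,0,0,0,0,-7.6]
  ],
  "grip_force": 30
}}

```text
time_s: 0.5
ee_pos: [0.2281, 0.5816, 0.2135]
tool_rot: [-3.141, -0.0, -2.979]
wrist_force: [0.2, -0.0, 0.4]
grip_width: 1.004
```

Call:
{"method": "apply_moves", "body": {
  "rows": [
    [1,-0.021,-0.029,0.007,0,0,0],
    [1,-0.021,-0.029,0.007,0,0,0],
    [1,-0.021,-0.029,0.007,0,0,0],
    [1,-0.021,-0.029,0.007,0,0,0],
    [1,-0.021,-0.029,0.007,0,0,0],
    [1,-0.021,-0.029,0.007,0,0,0],
    [1,-0.021,-0.029,0.007,0,0,0],
    [1,-0.021,-0.029,0.007,0,0,0],
    [1,-0.021,-0.029,0.007,0,0,0],
    [1,-0.021,-0.029,0.007,0,0,0],
    [1,-0.021,-0.029,0.007,0,0,0],
    [1,-0.021,-0.029,0.007,0,0,0]
  ]
}}

```text
time_s: 1.7
ee_pos: [0.5322, 0.2762, 0.1294]
tool_rot: [-3.141, -0.0, -2.985]
wrist_force: [-0.2, 0.1, -0.3]
grip_width: 0.999
```

Call:
{"method": "apply_moves", "body": {
  "rows": [
    [1,0,0,0,0,0,0],
    [1,0,0,0,0,0,0],
    [1,0,0,0,0,0,0]
  ]
}}

```text
time_s: 2.0
ee_pos: [0.5308, 0.2779, 0.1299]
tool_rot: [3.141, -0.0, -2.984]
wrist_force: [-0.1, 0.4, -0.2]
grip_width: 0.999
```

Call:
{"method": "apply_moves", "body": {
  "rows": [
    [1,0,0,0.02,0,0,0],
    [1,0,0,0.02,0,0,0],
    [1,0,0,0.02,0,0,0],
    [1,0,0,0.02,0,0,0],
    [1,0,0,0.01,0,0,0],
    [1,0,0,0.01,0,0,0],
    [1,0,0,0,0,0,0],
    [1,0,0,0,0,0,0]
  ]
}}

```text
time_s: 2.8
ee_pos: [0.5316, 0.2777, 0.0305]
tool_rot: [3.141, 0.001, -2.985]
wrist_force: [0.1, -0.7, 0.2]
grip_width: 1.0
```

```bash
python3 - <<'E'
from h import *
import cv2
t=bot.snapshot("top");s=bot.snapshot("side")
a=cv2.resize(t[120:240,140:260],(400,400),interpolation=2);b=cv2.resize(s[80:200,230:350],(400,400),interpolation=2)
cv2.imwrite("pics/pre.png",np.hstack([a,b]))
E
```

```text
(no output)
```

View pics/pre.png

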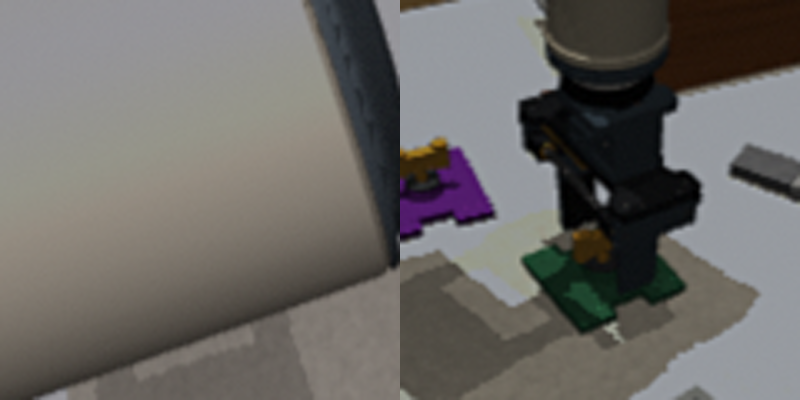

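The side view shows the wing, around (590,245) in this composite, sitting between the open fingers. The top view is blocked by the arm. I'll close the gripper now.

Call:
{"method": "apply_moves", "body": {
  "rows": [
    [-1,0,0,0,0,0,0],
    [-1,0,0,0,0,0,0],
    [-1,0,0,0,0,0,0],
    [-1,0,0,0,0,0,0],
    [-1,0,0,0,0,0,0],
    [-1,0,0,0,0,0,0],
    [-1,0,0,0,0,0,0],
    [-1,0,0,0,0,0,0]
  ],
  "grip_force": 40
}}

```text
time_s: 3.7
ee_pos: [0.5315, 0.2775, 0.0299]
tool_rot: [-3.142, -0.0, -2.985]
wrist_force: [0.5, -0.4, 0.6]
grip_width: 0.331
```

Call:
{"method": "apply_moves", "body": {
  "rows": [
    [-1,0,0,-0.01,0,0,0],
    [-1,0,0,-0.02,0,0,0],
    [-1,0,0,-0.03,0,0,0],
    [-1,0,0,-0.03,0,0,0],
    [-1,0,0,-0.03,0,0,0],
    [-1,0,0,-0.02,0,0,0],
    [-1,0,0,0,0,0,0],
    [-1,0,0,0,0,0,0]
  ]
}}

```text
time_s: 4.5
ee_pos: [0.5315, 0.2775, 0.1705]
tool_rot: [3.141, 0.001, -2.985]
wrist_force: [-0.5, -0.2, -0.3]
grip_width: 0.002
```

```bash
python3 - <<'E'
from h import *
import cv2
print(bot.read_state())
s=bot.snapshot("side")
b=cv2.resize(s[50:200,210:360],(600,600),interpolation=2)
cv2.imwrite("pics/lift.png",b)
E
```

```text
{'time_s': 4.5, 'joint_pos': array([ 3.81608741e-01,  5.01380203e-01,  1.46444464e+00,  1.29053688e-05,
        1.17477445e+00, -1.34601070e+00]), 'joint_vel': array([-2.83799857e-04,  2.38107092e-02,  1.92791212e-02, -9.63724918e-04,
       -8.44738394e-03, -5.03248637e-06]), 'tau': array([ 3.94577358e-02, -8.81882572e+01, -3.62820625e+01, -1.59413985e-02,
        2.62186574e-01, -1.41404057e-04]), 'ee_pos': array([0.53150364, 0.27750546, 0.17053366]), 'tool_rot': array([ 3.14135962e+00,  9.65714814e-04, -2.98477462e+00]), 'wrist_force': array([-0.45304941, -0.21882255, -0.27455264]), 'ft_torque': array([ 0.05096498,  0.06381016, -0.02584662]), 'grip_width': 0.0016334120691562102}
```

View pics/lift.png

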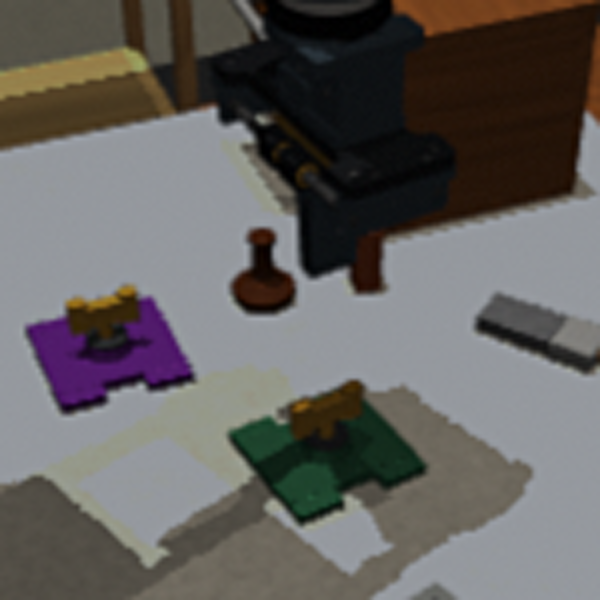

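I lifted too early: the fingers were still closing at 0.33, so they missed the wing. The lid is still lying flat. I'll check that it hasn't shifted, then grip again with more closing time.

```bash
python3 - <<'E'
from h import *
import cv2
s=bot.snapshot("side"); s0=cv2.imread("pics/side0.png")
f=lambda s:cv2.resize(s[135:185,255:320],None,fx=6,fy=6,interpolation=2)
cv2.imwrite("pics/cmp.png",np.hstack([f(s0),f(s)]))
E
```

```text
(no output)
```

View pics/cmp.png

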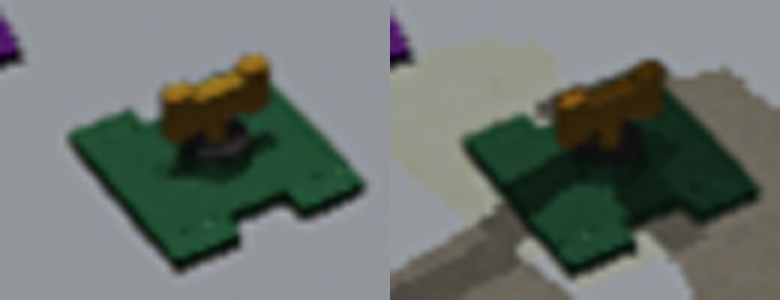

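Call:
{"method": "apply_moves", "body": {
  "rows": [
    [1,0,0,0,0,0,0],
    [1,0,0,0,0,0,0],
    [1,0,0,0,0,0,0],
    [1,0,0,0,0,0,0],
    [1,0,0,0,0,0,0],
    [1,0,0,0,0,0,0],
    [1,0,0,0,0,0,0],
    [1,0,0,0,0,0,0],
    [1,0,0,0,0,0,0],
    [1,0,0,0,0,0,0]
  ]
}}

```text
time_s: 5.6
ee_pos: [0.5314, 0.2775, 0.1699]
tool_rot: [3.142, 0.0, -2.985]
wrist_force: [0.7, -0.1, -0.6]
grip_width: 0.85
```

The lid moved about 1 px (roughly 2 mm) and still lies flat, which is within the grasp margin. Going down again.

Call:
{"method": "apply_moves", "body": {
  "rows": [
    [1,0,0,0,0,0,0],
    [1,0,0,0,0,0,0],
    [1,0,0,0.02,0,0,0],
    [1,0,0,0.03,0,0,0],
    [1,0,0,0.03,0,0,0],
    [1,0,0,0.03,0,0,0],
    [1,0,0,0.02,0,0,0],
    [1,0,0,0.01,0,0,0],
    [1,0,0,0,0,0,0]
  ]
}}

```text
time_s: 6.5
ee_pos: [0.5309, 0.2772, 0.029]
tool_rot: [-3.141, -0.002, -2.985]
wrist_force: [-0.3, 0.1, -0.3]
grip_width: 1.0
```

Call:
{"method": "apply_moves", "body": {
  "rows": [
    [-1,0,0,0,0,0,0],
    [-1,0,0,0,0,0,0],
    [-1,0,0,0,0,0,0],
    [-1,0,0,0,0,0,0],
    [-1,0,0,0,0,0,0],
    [-1,0,0,0,0,0,0],
    [-1,0,0,0,0,0,0],
    [-1,0,0,0,0,0,0],
    [-1,0,0,0,0,0,0],
    [-1,0,0,0,0,0,0],
    [-1,0,0,0,0,0,0],
    [-1,0,0,0,0,0,0]
  ]
}}

```text
time_s: 7.7
ee_pos: [0.5314, 0.2775, 0.0299]
tool_rot: [3.142, -0.0, -2.985]
wrist_force: [-0.1, 1.0, -1.2]
grip_width: 0.129
```

Call:
{"method": "apply_moves", "body": {
  "rows": [
    [-1,0,0,0,0,0,0],
    [-1,0,0,0,0,0,0],
    [-1,0,0,0,0,0,0]
  ]
}}

```text
time_s: 8.0
ee_pos: [0.5315, 0.2775, 0.0299]
tool_rot: [3.142, 0.0, -2.985]
wrist_force: [-1.3, 1.6, -0.4]
grip_width: 0.131
```

The opening is steady at 0.131, which is 12 mm and matches the wing thickness. Lifting.

Call:
{"method": "apply_moves", "body": {
  "rows": [
    [-1,0,0,-0.005,0,0,0],
    [-1,0,0,-0.01,0,0,0],
    [-1,0,0,-0.02,0,0,0],
    [-1,0,0,-0.03,0,0,0],
    [-1,0,0,-0.03,0,0,0],
    [-1,0,0,-0.03,0,0,0],
    [-1,0,0,-0.01,0,0,0],
    [-1,0,0,-0.005,0,0,0],
    [-1,0,0,0,0,0,0],
    [-1,0,0,0,0,0,0]
  ]
}}

```text
time_s: 9.0
ee_pos: [0.5308, 0.2772, 0.1685]
tool_rot: [-3.141, -0.002, -2.985]
wrist_force: [0.7, -0.0, -6.7]
grip_width: 0.128
```

```bash
python3 - <<'E'
from h import *
import cv2
s=bot.snapshot("side")
b=cv2.resize(s[30:180,210:360],(600,600),interpolation=2)
cv2.imwrite("pics/lift2.png",b)
E
```

```text
(no output)
```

View pics/lift2.png

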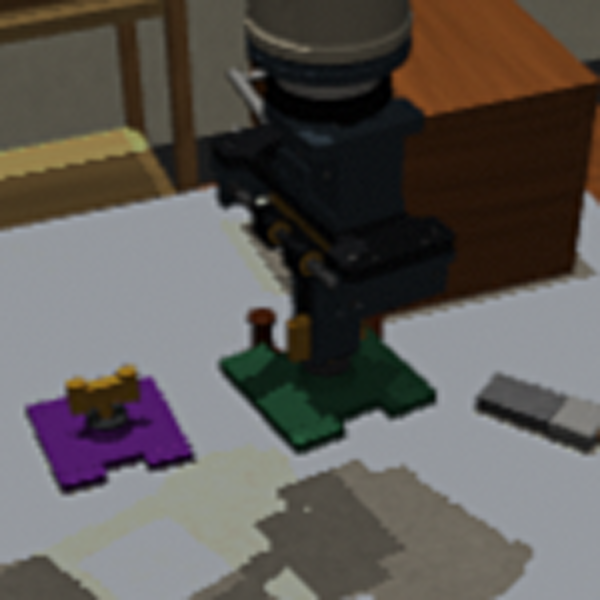

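The lid is lifted and hangs level, with 6.7 N of weight at the wrist. Its visible plate corners are about (220,362), (300,440) and (435,395) in the crop. I'll use them to find the lid's offset from the TCP and its yaw.

```bash
python3 - <<'E'
from h import *
np.set_printoptions(precision=4,suppress=True)
q=[at("side",210+a/4,30+b/4,.1485) for a,b in[(220,360),(300,440),(435,393)]]
print(q,(q[0]+q[2])/2, np.linalg.norm(q[0]-q[1]),np.linalg.norm(q[2]-q[1]))
for a,b in((0,1),(1,2)): print(np.degrees(np.arctan2(*(q[b]-q[a])[1::-1])))
# move
d=np.array([.479-.5308,-.023-.2772])
for y in(189,198.3):
    y=np.radians(y);print(d@[np.cos(y),np.sin(y)],d@[np.sin(y),-np.cos(y)])
E
```

```text
[array([0.469 , 0.3175, 0.1485]), array([0.4897, 0.2147, 0.1485]), array([0.5922, 0.2287, 0.1485])] [0.5306 0.2731 0.1485] 0.10490674455032185 0.1034631168178279
-78.62748161600017
7.79054823270314
0.09812388244790547 -0.2884007345575764
0.14344077502326566 -0.26875271916898796
```

Call:
{"method": "apply_moves", "body": {
  "rows": [
    [-1,0,0,0,0,0,-4.7],
    [-1,0,0,0,0,0,-4.7],
    [-1,0.0,0.0,0,0,0,0]
  ]
}}

```text
time_s: 9.35
ee_pos: [0.531, 0.2772, 0.1688]
tool_rot: [-3.141, -0.002, -2.819]
wrist_force: [0.2, -0.3, -5.5]
grip_width: 0.132
```

Call:
{"method": "apply_moves", "body": {
  "rows": [
    [-1,0.008,-0.015,0,0,0,0],
    [-1,0.015,-0.029,0,0,0,0],
    [-1,0.015,-0.029,0,0,0,0],
    [-1,0.015,-0.029,0,0,0,0],
    [-1,0.015,-0.029,0,0,0,0],
    [-1,0.015,-0.029,0,0,0,0],
    [-1,0.015,-0.029,0,0,0,0],
    [-1,0.015,-0.029,0,0,0,0],
    [-1,0.015,-0.029,0,0,0,0],
    [-1,0.01,-0.015,0,0,0,0],
    [-1,0.005,-0.007,0,0,0,0],
    [-1,0,0,0,0,0,0]
  ]
}}

```text
time_s: 10.55
ee_pos: [0.48, -0.0237, 0.1697]
tool_rot: [3.141, -0.001, -2.824]
wrist_force: [-0.2, 0.3, -5.5]
grip_width: 0.13
```

Call:
{"method": "apply_moves", "body": {
  "rows": [
    [-1,0,0,0,0,0,0],
    [-1,0,0,0,0,0,0]
  ]
}}

```text
time_s: 10.75
ee_pos: [0.4807, -0.0222, 0.1699]
tool_rot: [3.141, 0.0, -2.82]
wrist_force: [0.9, -0.2, -5.8]
grip_width: 0.129
```

```bash
python3 - <<'E'
from h import *
import cv2
def sv(n,im,x,y,w,h,k):
    im=cv2.resize(im[y:y+h,x:x+w],None,fx=k,fy=k,interpolation=2)
    for i in range(0,w,10): cv2.putText(im,str(x+i),(i*k,10),0,.35,(0,0,255))
    for i in range(0,h,10): cv2.putText(im,str(y+i),(0,i*k+4),0,.35,(0,0,255))
    cv2.imwrite(n,im)
sv("pics/ov_s.png",bot.snapshot("side"),260,170,110,110,5)
sv("pics/ov_t.png",bot.snapshot("top"),250,120,140,120,4)
E
```

```text
(no output)
```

View pics/ov_s.png

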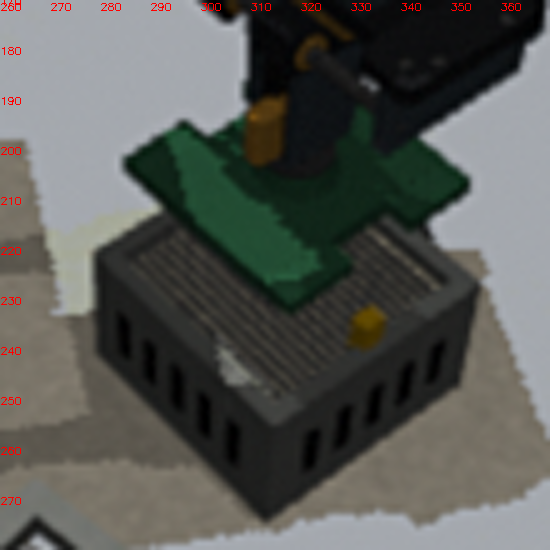

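View pics/ov_t.png

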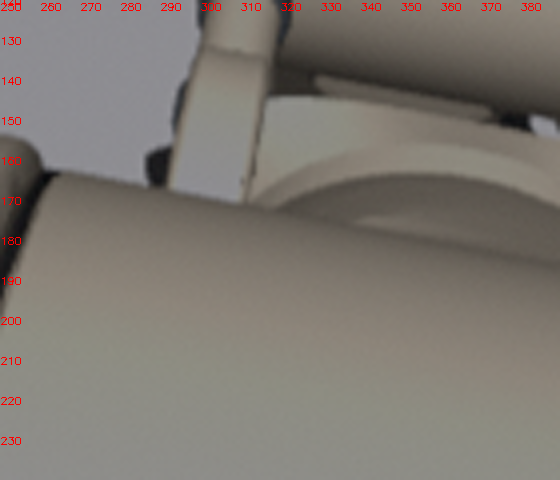

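The side view shows the lid held level over the box, with corners near (284.6,202.6), (318,230) and (354,206). The +y and -y sides line up with the box. I'll check the lid centre and yaw.

```bash
python3 - <<'E'
from h import *
np.set_printoptions(precision=4,suppress=True)
for z in(.145,.15):
    q=[at("side",260+a/5,170+b/5,z) for a,b in[(123,163),(292,300),(470,183)]]
    print(z,q,(q[0]+q[2])/2, np.linalg.norm(q[0]-q[1]),np.linalg.norm(q[2]-q[1]))
    for a,b in((0,1),(1,2)): print(np.degrees(np.arctan2(*(q[b]-q[a])[1::-1])))
import math
# predicted corners for lid at tcp yaw 18.4
for yaw in(18.5,):
  c,s=math.cos(math.radians(yaw)),math.sin(math.radians(yaw))
  for x,y in((-.055,.055),(-.055,-.055),(.055,-.055)):
    u,v=proj("side",[.4807+c*x-s*y,-.0222+s*x+c*y,.15]);print((u-260)*5,(v-170)*5)
E
```

```text
0.145 [array([0.4119, 0.0098, 0.145 ]), array([ 0.4509, -0.0891,  0.145 ]), array([ 0.5512, -0.0566,  0.145 ])] [ 0.4815 -0.0234  0.145 ] 0.10630091838778585 0.10541846577138056
-68.47597961456395
17.921865126434533
0.15 [array([0.4103, 0.0055, 0.15  ]), array([ 0.449 , -0.0926,  0.15  ]), array([ 0.5485, -0.0604,  0.15  ])] [ 0.4794 -0.0275  0.15  ] 0.10546127327712518 0.10458579093939652
-68.47597961456397
17.921865126434554
119.20274476140037 151.78616855756616
284.673619150353 300.6236850973994
470.008042598094 176.37961532368905
```

The lid's yaw is about 19° against the box's 18.5°, and it is centred within about 3 mm, where about 7 mm is allowed. Lowering.

Call:
{"method": "apply_moves", "body": {
  "rows": [
    [-1,0,0,0.01,0,0,0],
    [-1,0,0,0.015,0,0,0],
    [-1,0,0,0.01,0,0,0],
    [-1,0,0,0.005,0,0,0],
    [-1,0,0,0.005,0,0,0],
    [-1,0,0,0.005,0,0,0],
    [-1,0,0,0.003,0,0,0],
    [-1,0,0,0.002,0,0,0],
    [-1,0,0,0,0,0,0]
  ]
}}

```text
time_s: 11.75
ee_pos: [0.4806, -0.0229, 0.1148]
tool_rot: [3.142, -0.0, -2.821]
wrist_force: [-0.3, 0.1, -5.9]
grip_width: 0.127
```

Call:
{"method": "apply_moves", "body": {
  "rows": [
    [-1,0,0,0.001,0,0,0],
    [-1,0,0,0.001,0,0,0],
    [-1,0,0,0,0,0,0]
  ]
}}

```text
time_s: 12.05
ee_pos: [0.4806, -0.0229, 0.1129]
tool_rot: [-3.142, 0.0, -2.821]
wrist_force: [-0.7, -0.1, -5.5]
grip_width: 0.13
```

Call:
{"method": "apply_moves", "body": {
  "rows": [
    [-1,0,0,0.001,0,0,0],
    [-1,0,0,0.001,0,0,0],
    [-1,0,0,0.001,0,0,0],
    [-1,0,0,0,0,0,0]
  ]
}}

```text
time_s: 12.45
ee_pos: [0.4806, -0.0229, 0.1099]
tool_rot: [3.142, -0.0, -2.821]
wrist_force: [0.2, -0.3, -5.7]
grip_width: 0.13
```

```bash
python3 - <<'E'
from h import *
import cv2
s=bot.snapshot("side")
cv2.imwrite("pics/seat.png",cv2.resize(s[180:280,260:370],None,fx=6,fy=6,interpolation=2))
E
```

```text
(no output)
```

View pics/seat.png

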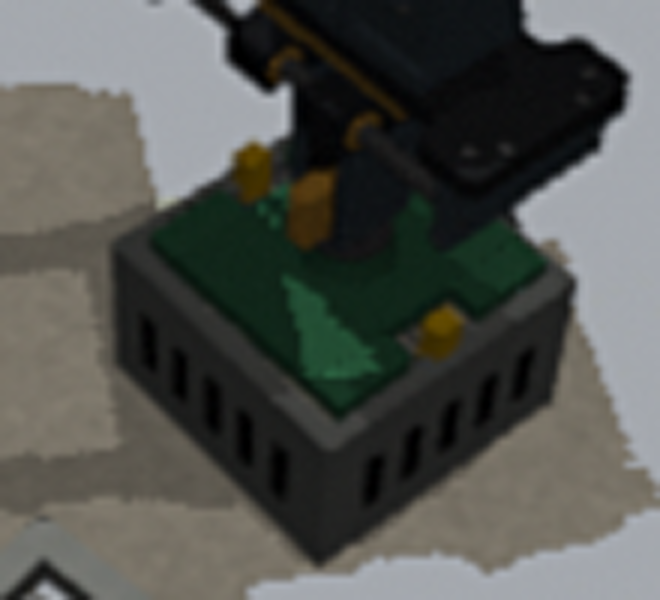

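Both lugs sit in the notches and the lid is down to rim height, but the wrist still carries all its weight. I'll go down in 1 mm steps until the rim takes load.

Call:
{"method": "apply_moves", "body": {
  "rows": [
    [-1,0,0,0.001,0,0,0],
    [-1,0,0,0,0,0,0]
  ]
}}

```text
time_s: 12.7
ee_pos: [0.4807, -0.0227, 0.1094]
tool_rot: [-3.142, 0.001, -2.821]
wrist_force: [-5.3, 3.6, 10.0]
grip_width: 0.128
```

Call:
{"method": "apply_moves", "body": {
  "rows": [
    [-1,0,0,0.001,0,0,0],
    [-1,0,0,0,0,0,0]
  ]
}}

```text
time_s: 12.9
ee_pos: [0.4806, -0.0226, 0.109]
tool_rot: [-3.142, 0.001, -2.821]
wrist_force: [-8.1, 5.2, 26.0]
grip_width: 0.131
```

Seated: 26 N of contact at TCP z = 0.109. I'll back off 1 mm, hold, then turn clockwise (positive about the tool's z).

Call:
{"method": "apply_moves", "body": {
  "rows": [
    [-1,0,0,-0.001,0,0,0],
    [-1,0,0,0,0,0,0],
    [-1,0,0,0,0,0,0],
    [-1,0,0,0,0,0,0]
  ]
}}

```text
time_s: 13.3
ee_pos: [0.4808, -0.0228, 0.1095]
tool_rot: [-3.141, 0.001, -2.821]
wrist_force: [-4.3, 2.9, 13.1]
grip_width: 0.128
```

Call:
{"method": "apply_moves", "body": {
  "rows": [
    [-1,0,0,0,0,0,4],
    [-1,0,0,0,0,0,5],
    [-1,0,0,0,0,0,5],
    [-1,0,0,0,0,0,5],
    [-1,0,0,0,0,0,5],
    [-1,0,0,0,0,0,5],
    [-1,0,0,0,0,0,5],
    [-1,0,0,0,0,0,5],
    [-1,0,0,0,0,0,5],
    [-1,0,0,0,0,0,5],
    [-1,0,0,0,0,0,4],
    [-1,0,0,0,0,0,0]
  ]
}}

```text
time_s: 14.5
ee_pos: [0.4808, -0.023, 0.1095]
tool_rot: [3.141, 0.001, 2.535]
wrist_force: [-3.7, 1.8, 11.8]
grip_width: 0.128
```

```bash
python3 - <<'E'
from h import *
import cv2
s=bot.snapshot("side");st=bot.read_state();print(st["wrist_force"],st["ft_torque"],st["tool_rot"],st["joint_pos"])
cv2.imwrite("pics/turn.png",cv2.resize(s[180:280,260:370],None,fx=6,fy=6,interpolation=2))
E
```

```text
[-4.59387007  0.69196527 11.95075954] [-0.11194371  0.54396204 -0.04104332] [3.14134324e+00 7.89222341e-04 2.53673029e+00] [-1.71823606e-01  4.39944496e-01  1.81555152e+00 -1.35372632e-04
  8.85275606e-01 -1.13767201e+00]
```

View pics/turn.png

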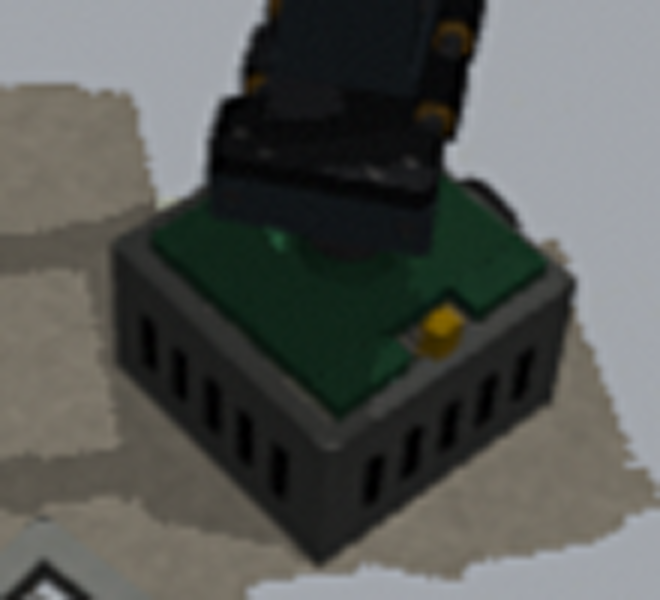

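The lid stayed put while the nut turned 0.925 rad, with about 0.04 N m of torque, which is just the friction. I'll continue in small steps and watch the torque for the stop.

Call:
{"method": "apply_moves", "body": {
  "rows": [
    [-1,0,0,0,0,0,4],
    [-1,0,0,0,0,0,4],
    [-1,0,0,0,0,0,3],
    [-1,0,0,0,0,0,0]
  ]
}}

```text
time_s: 14.95
ee_pos: [0.4808, -0.023, 0.1095]
tool_rot: [3.141, 0.001, 2.343]
wrist_force: [-4.4, -0.1, 12.3]
grip_width: 0.127
```

```bash
python3 -c "
from h import *
s=bot.read_state();print(s['ft_torque'],s['wrist_force'],s['tool_rot'])"
```

```text
[-0.25283323  0.56354808 -0.03231612] [-4.37630434 -0.1171807  12.34796576] [3.14127233e+00 7.47190132e-04 2.34339386e+00]
```

Call:
{"method": "apply_moves", "body": {
  "rows": [
    [-1,0,0,0,0,0,2],
    [-1,0,0,0,0,0,1],
    [-1,0,0,0,0,0,0]
  ]
}}

```text
time_s: 15.25
ee_pos: [0.4808, -0.023, 0.1095]
tool_rot: [3.141, 0.001, 2.292]
wrist_force: [-3.7, 0.4, 11.6]
grip_width: 0.133
```

```bash
python3 -c "
from h import *
s=bot.read_state();print(s['ft_torque'],s['wrist_force'],s['tool_rot'])"
```

```text
[-0.24015009  0.58437088 -0.04985096] [-3.74814629  0.35306263 11.57144564] [3.14125399e+00 7.23029313e-04 2.29246214e+00]
```

Call:
{"method": "apply_moves", "body": {
  "rows": [
    [-1,0,0,0,0,0,2],
    [-1,0,0,0,0,0,0],
    [-1,0,0,0,0,0,0]
  ]
}}

```text
time_s: 15.55
ee_pos: [0.4808, -0.023, 0.1095]
tool_rot: [3.141, 0.001, 2.258]
wrist_force: [-4.3, 0.0, 13.4]
grip_width: 0.127
```

```bash
python3 -c "
from h import *
s=bot.read_state();print(s['ft_torque'],s['wrist_force'],s['tool_rot'])"
```

```text
[-0.34861848  0.61606247  0.01505068] [-4.27186912  0.03867486 13.42675134] [3.14126648e+00 7.11365162e-04 2.25819434e+00]
```

Call:
{"method": "apply_moves", "body": {
  "rows": [
    [-1,0,0,0,0,0,2],
    [-1,0,0,0,0,0,0],
    [-1,0,0,0,0,0,0]
  ]
}}

```text
time_s: 15.85
ee_pos: [0.4808, -0.023, 0.1095]
tool_rot: [3.141, 0.001, 2.223]
wrist_force: [-5.3, -0.1, 12.4]
grip_width: 0.127
```

```bash
python3 -c "
from h import *
s=bot.read_state();print(s['ft_torque'],s['wrist_force'],s['tool_rot'])"
```

```text
[-0.3156323   0.64150538 -0.01371177] [-5.27825824 -0.14586172 12.38975376] [3.14120305e+00 7.29568127e-04 2.22326070e+00]
```

Call:
{"method": "apply_moves", "body": {
  "rows": [
    [-1,0,0,0,0,0,2],
    [-1,0,0,0,0,0,1],
    [-1,0,0,0,0,0,0],
    [-1,0,0,0,0,0,0]
  ]
}}

```text
time_s: 16.25
ee_pos: [0.4813, -0.0231, 0.1096]
tool_rot: [3.14, 0.001, 2.171]
wrist_force: [-2.5, 1.0, 12.6]
grip_width: 0.129
```

```bash
python3 - <<'E'
from h import *
import cv2
s=bot.read_state();print(s['ft_torque'],s['wrist_force'],s['tool_rot'])
s=bot.snapshot("side")
cv2.imwrite("pics/turn2.png",cv2.resize(s[180:280,260:370],None,fx=6,fy=6,interpolation=2))
E
```

```text
[-0.01667864  0.32606939 -0.03637111] [-2.47534748  0.97129769 12.6464025 ] [3.14040918e+00 1.23387633e-03 2.17088741e+00]
```

View pics/turn2.png

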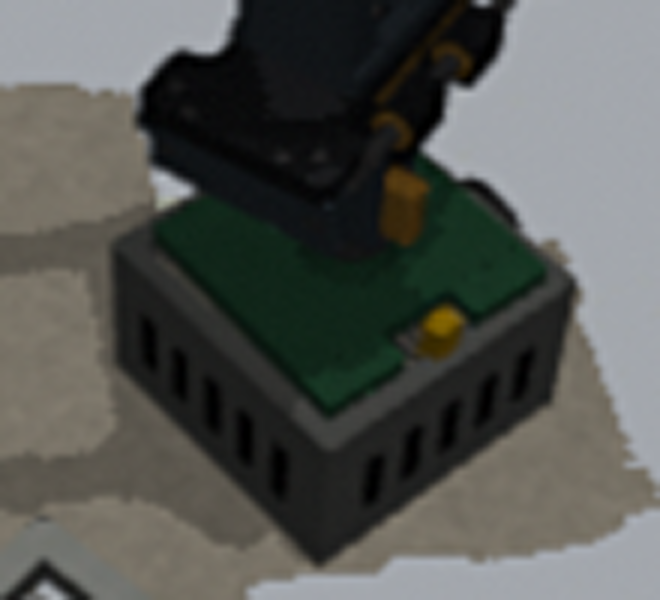

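The lid itself has now turned slightly: its front corner went from (340,415) to (332,413) in the crop. So the nut has reached its stop and is snug. Releasing and retreating.

Call:
{"method": "apply_moves", "body": {
  "rows": [
    [1,0,0,0,0,0,0],
    [1,0,0,0,0,0,0],
    [1,0,0,0,0,0,0],
    [1,0,0,0,0,0,0],
    [1,0,0,0,0,0,0],
    [1,0,0,0,0,0,0],
    [1,0,0,0,0,0,0],
    [1,0,0,0,0,0,0],
    [1,0,0,0,0,0,0],
    [1,0,0,0,0,0,0],
    [1,0,0,0,0,0,0],
    [1,0,0,0,0,0,0]
  ]
}}

```text
time_s: 17.5
ee_pos: [0.4806, -0.0229, 0.1089]
tool_rot: [3.142, 0.0, 2.171]
wrist_force: [-0.2, 0.2, -0.7]
grip_width: 0.999
```

Call:
{"method": "apply_moves", "body": {
  "rows": [
    [1,0,0,-0.01,0,0,0],
    [1,0,0,-0.02,0,0,0],
    [1,0,0,-0.03,0,0,0],
    [1,0,0,-0.03,0,0,0],
    [1,0,0,-0.03,0,0,0],
    [1,0,0,-0.03,0,0,0],
    [1,0,0,-0.02,0,0,0],
    [1,0,0,0,0,0,0],
    [1,0,0,0,0,0,0]
  ]
}}

```text
time_s: 18.4
ee_pos: [0.4805, -0.0229, 0.2794]
tool_rot: [3.141, 0.001, 2.171]
wrist_force: [-0.4, 0.1, 0.5]
grip_width: 0.998
```

```bash
python3 - <<'E'
from h import *
import cv2
s=bot.snapshot("side")
cv2.imwrite("pics/end.png",cv2.resize(s[180:280,260:370],None,fx=6,fy=6,interpolation=2))
cv2.imwrite("pics/endfull.png",s)
E
```

```text
(no output)
```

View pics/end.png

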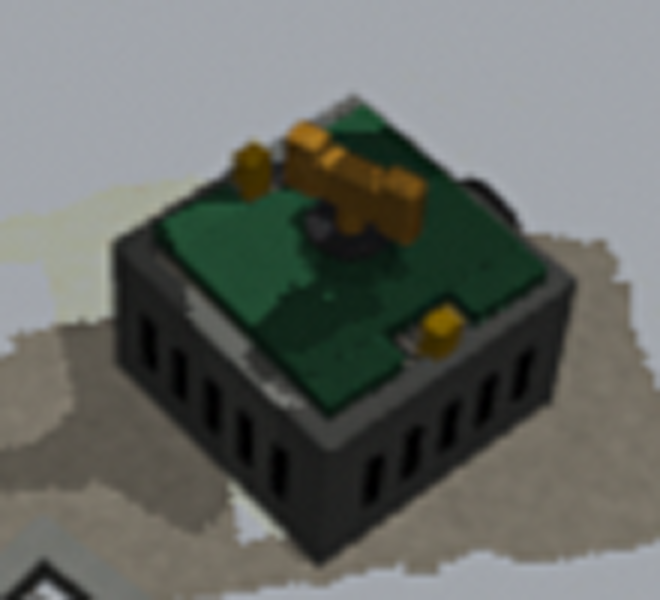

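The lid sits flat with both lugs in its notches, and the nut is turned and released. I'll measure its centre and the nut angle.

```bash
python3 - <<'E'
from h import *
np.set_printoptions(precision=4,suppress=True)
f=lambda a,b,z:at("side",260+a/6,180+b/6,z)
q=[f(155,230,.09),f(332,408,.09),f(547,265,.09)]
print("centre",(q[0]+q[2])/2,[np.linalg.norm(q[0]-q[1]),np.linalg.norm(q[2]-q[1])])
an=[np.degrees(np.arctan2(*(q[b]-q[a])[1::-1])) for a,b in((0,1),(1,2))];print(an)
w=[f(308,132,.142),f(408,180,.142)];wa=np.degrees(np.arctan2(*(w[1]-w[0])[1::-1]));print(w,np.mean(w,0),wa)
lid=(an[0]+90+an[1])/2;print("lid",lid,"nut rad",np.radians(lid-wa), "tool-based",np.radians(lid)-(2.171-np.pi))
E
```

```text
centre [ 0.4816 -0.0261  0.09  ] [np.float64(0.10767043560494288), np.float64(0.10941209337572594)]
[np.float64(-73.52828565419836), np.float64(17.350414518843106)]
[array([ 0.4697, -0.0075,  0.142 ]), array([ 0.4946, -0.0428,  0.142 ])] [ 0.4822 -0.0252  0.142 ] -54.837495505998426
lid 16.911064432322377 nut rad 1.2522486044881975 tool-based 1.2657464079507246
```

View pics/endfull.png

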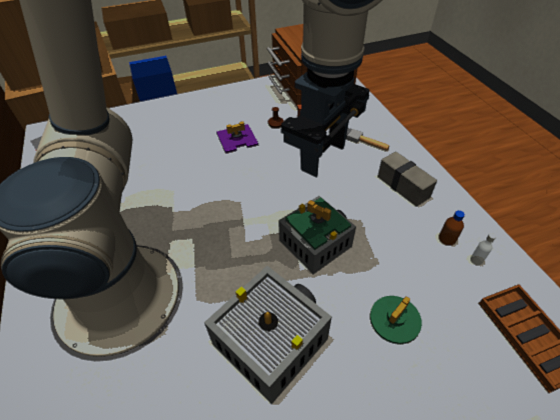

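The nut measures about 1.25 rad and the lid centre is about 3 mm from the stud. The plate's outline fits rim height, and the round lid is still at (395,318). Handing in.

```bash
python3 -c "
from workcell import bot
print(bot.finish_job())"
```

```text
the job is handed in; nothing more can be done
None
```

The notched lid is seated on the smaller box with its wing nut turned to the stop. I let go and handed the job in at about 18.5 s of the 48 s; no verdict is reported.

- **First grasp missed:** I lifted before the fingers had finished closing, which nudged the lid about 2 mm. The second grasp held at 12 mm, the wing's thickness.
- **Lid:** In the last picture it lies flat at rim height with both lugs in the notches. Its centre is about 3 mm from the stud by the side camera (12 mm allowed). I could not cross-check this with the top camera, because the arm blocked it during the work and I did not use it at the end.
- **Wing nut:** It measures about 1.25 rad from the picture and 1.27 rad from the tool's turn, against a stop at 1.25. The torque reading never showed a clear rise at the stop. I took it as snug because the lid itself began to turn about 1.5° with the last step.
- **Other checks:** The highest contact force in the readings was about 26 N, while seating the lid. The round lid was not touched, and the gripper ended about 17 cm above the grasp height, touching nothing.

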